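# Run the tailstock up to its stop and pin it

## Task

On the bench centres, slide the tailstock gently (no slamming) by its black handle towards the shaft until it is fully home, its lug hard against the stop inside the fork. Then lock it there: take the pin with the short, thick round head from the wooden rack and put it down through the fork and lug holes until its head sits flush on the fork. Let go, and leave all the other things on the bench where they are.

Things in the scene. Friction and masses are not known exactly. Their poses are not given: they have to be found in the camera images.
- bed: Bed of the bench centres, fixed to the bench: grey, 100 mm wide (its x), 400 mm long (its y, from -220 to +180 mm), rails up to z 30 mm. Origin: on the bench under the spindle line; z up. Grey headstock (80 mm wide, to z 130 mm) at y 107 to 193 mm, its shaft reaches back to y 24 mm at z 100 mm. The tailstock slides along the bed's own y axis
- tailstock (a joint): Travel of the tailstock along the bed's +y in m: 0 is farthest from the headstock, 0.140 fully home, lug against the fork's web. About 4 N of friction; it stays where it is left. Grey block, 60 x 60 mm, top at z 126 mm, on a base 85 x 70 mm, with a steel centre pointing to the shaft
- tail_handle (a point): Middle of the tailstock's upright black round handle: 24 mm diameter, 50 mm tall, 25 mm above and below this point (z 132 to 182 mm), on a 32 mm steel collar
- fork_top (a point): Centre of the fork's hole on the upper face of its upper cheek, 68 mm above the bench, where the pin's head must rest. Fixed steel fork on the bed's -x side: two level cheeks 50 x 50 x 12 mm (z 28 to 40, 56 to 68 mm), each with a vertical 17 mm hole at bed x -100, y -40 mm; open towards -y, closed at +y by an upright web 25 mm from the hole: the stop
- lug_hole (a point): Centre of the 17 mm vertical hole in the upper face (z 54 mm) of the tailstock's flat steel lug, 50 mm wide and 12 mm thick, which sticks out from the tailstock to the bed's -x and enters between the fork's cheeks; at home it is right below the fork's hole
- rack: Fixed wooden rack, 60 x 210 x 65 mm (x, y, z), origin under its centre, with three vertical 17 mm through holes on its centre line at y -70, 0 and +70 mm; pin, punch and T-key stand in these holes in any order, shoulders on its top
- pin: The steel locking pin, upright in the rack: shank 14 mm diameter and 58 mm long with a chamfered foot, and on it a plain round head of 28 mm diameter and 38 mm height. Origin: at the foot of the shank, z along the pin to the head. 0.1 to 0.2 kg
- pin_shoulder (a point): Centre of the underside of the pin's head, 58 mm above its foot; the head extends 38 mm above this point
- punch: Bystander in the rack: dark punch with a slim tapering stem (12 to 23 mm diameter) 52 mm above the rack. Origin at the foot of its shank, 58 mm below the rack's top face
- tkey: Bystander in the rack: T-shaped key, 60 mm crossbar 12 mm thick, its middle 40 mm above the rack. Origin at the foot of its shank
- wrench: Bystander: steel wrench, 180 mm long, lying on the bench at the robot's right
- hammer: Bystander: hammer, 260 mm long, lying on the bench at the robot's left
- bar: Bystander: dark steel bar, 40 x 100 x 25 mm, lying on the bench in front of the robot. Origin under its centre
- jar: Bystander: glass jar with steel lid, 70 mm diameter, 90 mm tall, beyond the bed. Origin under its centre
- oil: Bystander: white bottle, 52 mm diameter, 140 mm tall, beyond the bed. Origin under its centre
- cup: Bystander: steel cup, 80 mm diameter, 85 mm tall, at the robot's right. Origin under its centre
Things that resemble listed ones, but are neither listed nor needed, are in the scene too. Leave any pink or turquoise look-alike of the pin alone.

How it is judged:
On the way, in this order (a step that is already met when the one before it is completed fails the run):
1. the tailstock is fully home against the stop while the pin is still out of the fork (value of joint tailstock above 0.137 m and horizontal distance between pin_shoulder and fork_top above 0.05 m), for 0.2 s.
2. the pin has gone through fork and lug and its head sits on the fork, the tailstock still home (value of joint tailstock above 0.137 m and horizontal distance between pin_shoulder and fork_top below 0.004 m and z of pin_shoulder in the frame of fork_top between -0.003 and 0.003 m and angle between pin's own z axis and vertical below 0.06 rad), for 0.2 s.
At the end, for the whole second after the job is handed in: The tailstock is within 3 mm of its stop (joint above 0.137 m) and at rest; the pin stands upright (within 0.06 rad) in the fork hole, its shoulder within 4 mm of the hole's axis and within 3 mm of the fork's upper face, at rest (all of step 2 and linear speed of pin below 0.02 m/s and velocity of joint tailstock between -0.01 and 0.01 m/s); the robot touches nothing.
It fails at once if the tailstock is slammed along (faster than 0.4 m/s) (velocity of joint tailstock above 0.4 m/s).
It fails at once if another thing on the bench or in the rack is moved more than 30 mm (distance of any of punch, tkey, wrench, hammer, bar, jar, oil, cup from where it was at the start of the episode above 0.03 m).
It also fails if it takes over 54 s, if anything falls off the work surface, if the arm or the gripper's body presses on something with over 40 N, if the wrist force passes 120 N, or if a joint passes its speed limit or range.

## Robot

A 6-joint arm with a two-finger parallel gripper is mounted at the origin on the work surface. World frame = base frame: x ahead of the robot, y to its left, z up, the work surface at z = 0. Lengths are in m, angles in rad, forces in N, time in s.
With the tool pointing down it reaches from about 0.3 to 0.85 m from the base axis. Payload 4.2 kg.
Tool frame: the origin (TCP) lies midway between the tips of the shut fingers; the grasp point (between the pads) lies 19 mm behind it (grip_depth is the distance from the TCP to the grasp point, in m); z points along the fingers, y is the line along which they close (so a half turn about z gives the same grasp; the last joint's range is limited). The gripper opens to 91 mm and grips with 3 to 60 N. Pads are 32 mm wide; open, the fingers measure 118 mm over their backs; the gripper's body (76 mm by 178 mm) begins 60 mm behind the grasp point.
Start: joints at [1.089, 0.32, 1.565, -0, 1.257, -0.02], TCP at [0.256, 0.515, 0.191] pointing down, gripper open.
Joint ranges: [-3.11, 3.11], [-0.84, 2.01], [0.21, 2.61], [-1.34, 4.49], [0.05, 2.63], [-2.56, 2.56]. Speed limits (rad/s): [2.57, 2.57, 3.14, 3.14, 3.14, 3.14].

## Interface

Orientations are given as a rotation vector (axis times angle).
In Python, from plant import * gives the robot as it stands.
- The arm moves only by the tool apply_moves, never from a script. Its argument "steps" is a list of rows, each a list of 3 entries, a list of its own where there are three numbers: the shift along the tool's x, y, z each as a share of 400 mm, from -1 to 1, then the turn, a rotation vector about the tool's x, y, z each as a share of 0.5 rad, from -1 to 1, then the closure, from -1 (fully open) to 1 (shut). In form: [[[dx, dy, dz], [ax, ay, az], claw], ...]. A call has 1 to 10 rows; each row shifts and turns the commanded pose from where the row before left it, along the tool's axes as they then stand; what a row does not reach is not made up. A row lasts 1/12 s, in which the tool goes at most 41.7 mm and 7.16 degrees, less where a joint would pass 70% of its speed; a pose out of reach is approached as far as the arm can. A call with a number of a shift or a turn outside -1 to 1 is refused whole. A call with a gripper value outside its range is refused whole. The fingers move at their own pace and stop on an object; "force" is the grip in N (left out, the last holds). Time passes only in rows, so rows that do not move let the fingers close. It gives the time, the measured TCP pose, the force, the opening and the grip force at its end, in the units of the state.
- sense(): the state, without advancing time (a new reading comes with each control period).
- snapshot(name): name is "scene" or "side" or "wrist"; returns a dict with "frame" (400x640x3 uint8, red, green, blue), "mtx" (3x3 intrinsics, pixels), "T" (4x4, takes a point from camera to world coordinates). Camera axes: x right, y down, z forward; pixel columns grow to the right and rows downward; lengths in m; the calibration is good to about 2 mm. The wrist camera is an equidistant fisheye: a pixel r from the principal point sees the ray r / f radians off the axis. A picture is of the moment at which its call begins. There is no depth.
- hand_in(): hands the job in; it is judged then, once.
The state is a dict: "time": time; "joints": joint angles; "joint_vel": joint speeds; "tau": joint torques, N m; "tcp_pos": TCP position; "eef_rot": TCP orientation; "ft_force": force on the tool from outside, world axes, zero at the start; "ft_torque": the same for the moment, N m; "grip_width": opening from 0.0 (shut) to 1.0 (fully open); "finger_force": force on a finger pad.
Only numpy, scipy, OpenCV 4.12 (cv2) and the standard library are available. Lean on these libraries where they do the work, as an engineer would, in place of code of your own. Each camera call takes 0.05 s, during which the arm holds its last target. There are 200 camera calls.

## Working session

There is one attempt and no reset: what is moved stays moved. The work goes in short steps, Python scripts to look and compute and a tool call to move; the robot and the scene stay as the last step left them, time stands still between calls to the robot, and variables do not carry over. Pictures are saved under pics/ and viewed, at most 10 in all, crops included, and the job is handed in when it is done.

Besides the shell and the picture viewer there is one more tool, called after "Emit:" as name(argument=value, ...) on one line, values as JSON. apply_moves: Moves the arm, as the interface text tells. Its arguments: {"type":"object","properties":{"steps":{"type":"array"},"force":{"type":"number"}},"required":["steps"]}

```bash
mkdir -p pics; ls
python3 - <<'E'
from plant import *
import cv2,numpy as np
for n in("scene","side"):
    s=snapshot(n); np.savez(f"pics/{n}0.npz",**s); cv2.imwrite(f"pics/{n}0.png",s["frame"][:,:,::-1]); print(n,s["mtx"].round(1).tolist(),s["T"].round(3).tolist())
s=sense(); print(s)
E
```

```text
pics
scene [[437.0, 0.0, 322.7], [0.0, 437.0, 204.8], [0.0, 0.0, 1.0]] [[0.419, 0.549, -0.723, 1.536], [0.908, -0.248, 0.337, -0.415], [0.006, -0.798, -0.603, 0.943], [0.0, 0.0, 0.0, 1.0]]
side [[404.2, 0.0, 313.3], [0.0, 404.2, 204.8], [0.0, 0.0, 1.0]] [[-0.997, -0.06, 0.057, 0.475], [-0.081, 0.579, -0.811, 1.195], [0.016, -0.813, -0.582, 0.958], [0.0, 0.0, 0.0, 1.0]]
{'time': 0.1, 'joints': array([ 1.08902451e+00,  3.20203514e-01,  1.56555582e+00,  1.55784719e-05,
        1.25740037e+00, -2.00001178e-02]), 'joint_vel': array([ 0.00108557, -0.00259899, -0.00222957,  0.00245187,  0.00142192,
        0.00099704]), 'tau': array([-9.70916881e-04, -4.13333595e+01, -2.32508665e+01,  7.27987709e-02,
        4.21586889e-02, -8.82965901e-05]), 'tcp_pos': array([0.25594936, 0.51434403, 0.1902189 ]), 'eef_rot': array([-7.18836767e-01, -3.05783224e+00,  2.37837420e-03]), 'ft_force': array([ 0.30821048, -0.61857326, -0.18590376]), 'ft_torque': array([-0.00043471,  0.03796684,  0.03422423]), 'finger_force': 0.0, 'grip_width': 0.9995262560050391}
```

View pics/scene0.png

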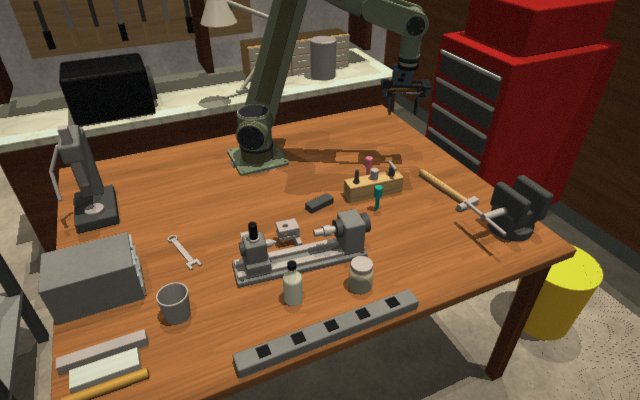

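View pics/side0.png

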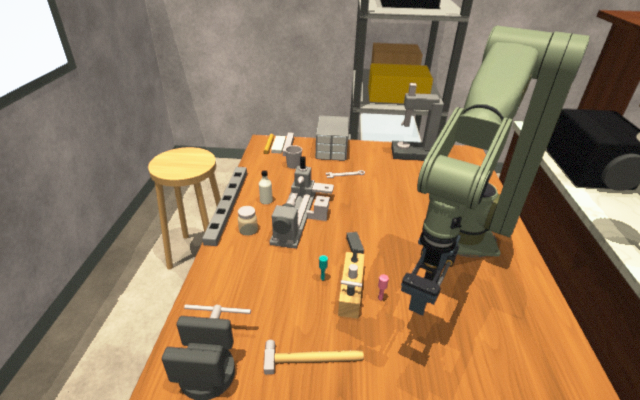

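Scene view: the rack is at (374,185), holding a dark punch at (357,177), a grey thick head at (374,174) and the T-key at (392,167). The pink look-alike is at (368,162), the turquoise one at (378,195). Black handle at (253,232), fork at (288,230). The side view shows the rack at (351,285) and the handle at (303,168). 

Possible pins: the grey head (374,174), pink, turquoise, punch and T-key. By the description I choose the grey one, and will check it in a close crop.

Run:
```python
import cv2,numpy as np
a=cv2.imread("pics/scene0.png");b=cv2.imread("pics/side0.png")
def c(im,x,y,w,h,k): return cv2.resize(im[y:y+h,x:x+w],(w*k,h*k),interpolation=cv2.INTER_CUBIC)
A=np.hstack([c(a,335,150,80,60,5),c(b,315,235,80,60,5)])
B=np.hstack([c(a,228,205,160,80,0+2),c(b,265,150,80,80,5)]) if 0 else None
l=c(a,230,208,133,75,3);r=c(b,263,150,80,75,5)
l=cv2.resize(l,(400,225));r=cv2.resize(r,(400,375))
l=np.vstack([l,np.zeros((150,400,3),np.uint8)])
cv2.imwrite("pics/crop1.png",np.vstack([A[:300],np.hstack([l,r])[:300]]))
```

```text
(no output)
```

View pics/crop1.png

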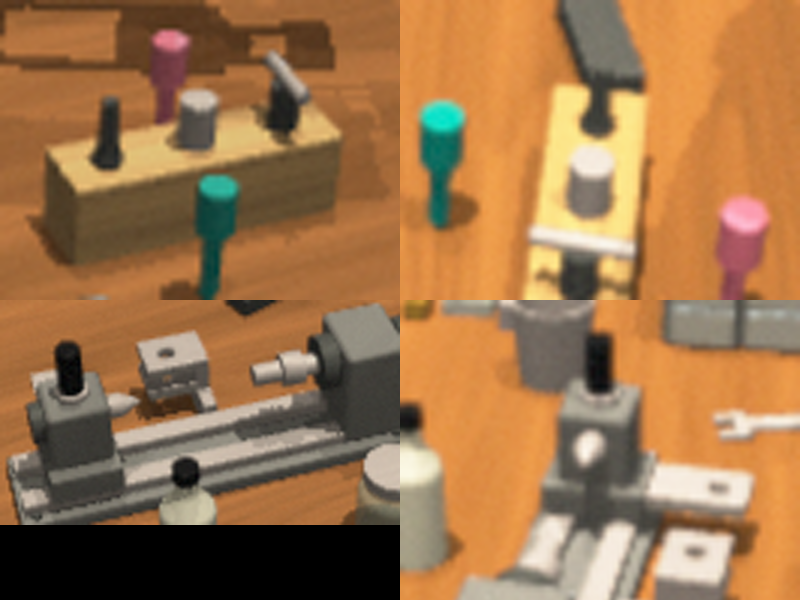

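Grey thick-headed pin in the middle hole is confirmed: top at scene (374.6,169.6) and side (353,266). The fork hole is at scene (285,225) and side (321.4,200), and the lug hole at side (326,187).

```bash
cat > h.py <<'E'
import numpy as np,cv2
def ray(s,u,v,fish=False):
    K,T=s["mtx"],s["T"]
    x=(u-K[0,2])/K[0,0];y=(v-K[1,2])/K[1,1]
    if fish:
        r=np.hypot(x,y); d=np.array([x/r*np.sin(r),y/r*np.sin(r),np.cos(r)]) if r>1e-9 else np.array([0,0,1.])
    else: d=np.array([x,y,1.])
    d=T[:3,:3]@d
    return T[:3,3],d/np.linalg.norm(d)
def plane(s,u,v,z,fish=False):
    o,d=ray(s,u,v,fish); return o+d*(z-o[2])/d[2]
def tri(r):
    A=0;b=0
    for o,d in r:
        P=np.eye(3)-np.outer(d,d);A=A+P;b=b+P@o
    return np.linalg.solve(A,b)
def proj(s,p,fish=False):
    K,T=s["mtx"],s["T"]; q=T[:3,:3].T@(np.asarray(p)-T[:3,3])
    if fish:
        r=np.hypot(q[0],q[1]);t=np.arctan2(r,q[2]);x,y=q[0]/r*t,q[1]/r*t
    else: x,y=q[0]/q[2],q[1]/q[2]
    return np.array([K[0,0]*x+K[0,2],K[1,1]*y+K[1,2]])
E
python3 - <<'E'
from h import *
S=np.load("pics/scene0.npz");D=np.load("pics/side0.npz")
S={k:S[k] for k in S};D={k:D[k] for k in D}
def blob(s,u,v,r,lo,hi):  # centroid of gray-in-range blob at seed
    g=cv2.cvtColor(s["frame"],cv2.COLOR_RGB2GRAY)
    u0,v0=int(round(u)),int(round(v)); w=g[v0-r:v0+r+1,u0-r:u0+r+1].astype(float)
    m=((w>=lo)&(w<=hi)).astype(np.uint8); n,l,st,c=cv2.connectedComponentsWithStats(m)
    k=l[r,r]; return (c[k]+[u0-r,v0-r]).round(1).tolist(),int(st[k,4]),k
def show(s,u,v,r):
    g=cv2.cvtColor(s["frame"],cv2.COLOR_RGB2GRAY);print(g[v-r:v+r+1,u-r:u+r+1])
show(S,285,225,4);show(D,321,200,4);show(D,326,187,4)
for n,a,b,z in [("pintop",(374.2,169.6),(353,266.2),.103),("fork",(284.9,225),(321.4,200),.068),("handletop",(252,223),(302.4,157),.182),("lug",None,(326.2,187.2),.054),("punchtop",(356.7,170),(354,251.5),.117),("tkeymid",(392,165),(351,283.5),.105)]:
    r=[(s,p) for s,p in((S,a),(D,b)) if p]
    print(n,[plane(s,*p,z).round(4).tolist() for s,p in r],tri([ray(s,*p) for s,p in r]).round(4) if len(r)>1 else "")
E
```

```text
[[178 180 180 185 188 187 191 189 190]
 [187 188 184 186 187 187 188 190 189]
 [186 185 181 180 171 171 180 188 190]
 [186 177 146 120 108 116 139 183 187]
 [187 140 102  83  78  78  95 170 185]
 [185 141  90  94  91  78 110 177 187]
 [186 176 158 153 152 167 175 188 189]
 [189 187 183 182 182 187 187 187 186]
 [186 188 186 187 186 189 187 190 171]]
[[200 206 205 202 194 171 167 140 123]
 [227 230 231 231 227 220 220 216 210]
 [231 233 232 229 224 226 226 228 231]
 [231 230 221 188 170 172 191 217 230]
 [232 231 218 159 127 128 156 206 230]
 [233 232 227 209 184 175 198 222 230]
 [233 234 232 229 223 221 226 232 234]
 [233 232 235 233 233 233 233 234 233]
 [230 228 232 233 233 233 234 231 232]]
[[202 195 192 185 182 169 166 165 168]
 [230 230 229 225 225 221 217 212 209]
 [237 237 234 232 235 233 232 230 231]
 [237 235 225 195 201 208 220 235 237]
 [237 234 211 147 148 156 185 230 236]
 [238 236 226 193 177 178 199 232 238]
 [235 236 233 226 222 224 229 237 236]
 [186 195 199 210 220 219 225 234 232]
 [133 139 146 156 160 167 169 178 176]]
pintop [[0.4165, 0.3097, 0.103], [0.4142, 0.3072, 0.103]] [0.4153 0.3092 0.1036]
fork [[0.5344, -0.0771, 0.068], [0.5336, -0.08, 0.068]] [ 0.5341 -0.0776  0.0689]
handletop [[0.62, -0.1998, 0.182], [0.62, -0.205, 0.182]] [ 0.6203 -0.2005  0.1835]
lug [[0.5209, -0.1935, 0.054]] 
punchtop [[0.4122, 0.2403, 0.117], [0.4122, 0.2568, 0.117]] [0.409  0.2455 0.1105]
tkeymid [[0.4188, 0.3824, 0.105], [0.42, 0.3801, 0.105]] [0.4201 0.3813 0.1061]
```

Emit:
apply_moves(steps=[[[0, 0, -0.06], [0, 0, -0.25], -1], [[0, 0, -0.06], [0, 0, -0.25], -1], [[0, 0, -0.06], [0, 0, -0.25], -1], [[-0.05, -0.08, 0], [0, 0, 0], -1], [[-0.05, -0.08, 0], [0, 0, 0], -1], [[-0.05, -0.08, 0], [0, 0, 0], -1], [[-0.05, -0.08, 0], [0, 0, 0], -1], [[-0.05, -0.08, 0], [0, 0, 0], -1], [[-0.05, -0.08, 0], [0, 0, 0], -1], [[-0.05, -0.08, 0], [0, 0, 0], -1]], force=10)

```text
time: 0.93
tcp_pos: [0.3764, 0.2777, 0.2627]
eef_rot: [-0.135, -3.138, 0.0]
ft_force: [0.1, -0.3, -0.2]
grip_width: 1.0
finger_force: 0.0
```

Emit:
apply_moves(steps=[[[-0.05, -0.08, 0], [0, 0, 0], -1], [[-0.05, -0.08, 0], [0, 0, 0], -1], [[-0.05, -0.08, 0], [0, 0, 0], -1], [[-0.05, -0.08, 0], [0, 0, 0], -1], [[-0.05, -0.08, 0], [0, 0, 0], -1], [[-0.05, -0.08, 0], [0, 0, 0], -1], [[-0.05, -0.08, 0], [0, 0, 0], -1], [[0, 0, 0], [0, 0, 0], -1]])

```text
time: 1.6
tcp_pos: [0.4986, 0.0388, 0.2622]
eef_rot: [0.146, 3.138, -0.005]
ft_force: [0.6, -1.0, -0.0]
grip_width: 1.001
finger_force: 0.0
```

Emit:
apply_moves(steps=[[[-0.051, -0.081, 0], [0, 0, 0], -1], [[-0.051, -0.081, 0], [0, 0, 0], -1], [[-0.051, -0.081, 0], [0, 0, 0], -1], [[-0.051, -0.081, 0], [0, 0, 0], -1], [[-0.051, -0.081, 0], [0, 0, 0], -1], [[-0.051, -0.081, 0], [0, 0, 0], -1], [[-0.051, -0.081, 0], [0, 0, 0], -1], [[0, 0, 0], [0, 0, 0], -1], [[0, 0, 0], [0, 0, 0], -1]])

```text
time: 2.35
tcp_pos: [0.619, -0.1952, 0.2612]
eef_rot: [-0.14, -3.136, -0.002]
ft_force: [-0.7, 0.3, -0.1]
grip_width: 1.0
finger_force: 0.0
```

Run:
```python
from plant import *
from h import *
s=snapshot("wrist"); np.savez("pics/w1.npz",**s)
im=s["frame"][:,:,::-1].copy(); cv2.imwrite("pics/w1.png",im)
print(s["mtx"].round(1).tolist(),s["T"].round(3).tolist(),sense()["tcp_pos"])
for n,p in dict(fork=(.534,-.078,.068),handle=(.62,-.202,.182),lug=(.521,-.1935,.054)).items(): print(n,proj(s,p,True).round(1))
```

```text
[[309.7, 0.0, 326.4], [0.0, 309.7, 198.3], [0.0, 0.0, 1.0]] [[0.089, 0.952, 0.292, 0.536], [0.996, -0.086, -0.024, -0.187], [0.002, 0.293, -0.956, 0.456], [0.0, 0.0, 0.0, 1.0]] [ 0.61859123 -0.19384806  0.26182658]
fork [411.6  99.2]
handle [317.9 199.1]
lug [319.7  95. ]
```

View pics/w1.png

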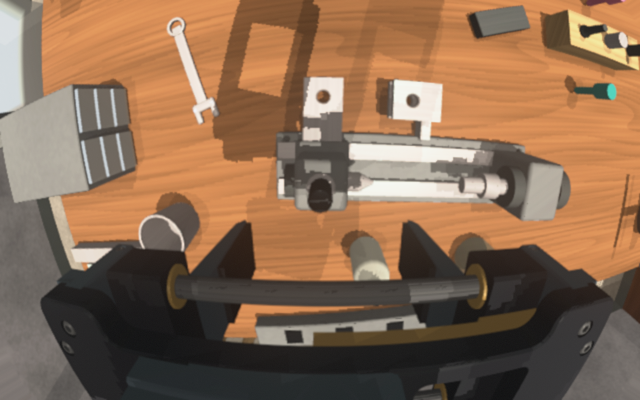

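Wrist view: lug hole at (323,97), fork hole (413,100), black handle (320,195) whose top lies near (318,200) as predicted. The tailstock is still at the start.

Run:
```python
from h import *
s=np.load("pics/w1.npz");s={k:s[k] for k in s}
g=cv2.cvtColor(s["frame"],cv2.COLOR_RGB2HSV)
def hole(u,v,z,r=12):
    w=s["frame"][v-r:v+r+1,u-r:u+r+1].astype(float).max(2)
    m=(w<170).astype(np.uint8);n,l,st,c=cv2.connectedComponentsWithStats(m)
    k=l[r,r];p=c[k]+[u-r,v-r];print(p.round(1),st[k]);return plane(s,*p,z,True)
L=hole(323,97,.054);F=hole(413,100,.068);d=F-L
print(L,F,"dir",np.degrees(np.arctan2(d[1],d[0])),np.hypot(*d[:2]))
m=(s["frame"].max(2)<45).astype(np.uint8)[170:215,300:342]
n,l,st,c=cv2.connectedComponentsWithStats(m);k=1+st[1:,4].argmax();print("handle bbox",st[k]+[300,170,0,0,0],c[k]+[300,170])
for v in (199,200,201): print(plane(s,319.5,v,.182,True))
```

```text
[323.   96.3] [  6   5  13  14 142]
[412.4 100.1] [  6   6  12  13 134]
[ 0.52307227 -0.18947997  0.054     ] [ 0.53514086 -0.07699675  0.068     ] dir 83.87602460530725 0.1131287996221193Traceback (most recent call last):
  File "<stdin>", line 11, in <module>
ValueError: attempt to get argmax of an empty sequence
```

Emit:
apply_moves(steps=[[[-0.007, -0.015, 0.0], [0, 0, 0], -1], [[0, 0, 0.075], [0, 0, 0], -1], [[0, 0, 0.075], [0, 0, 0], -1], [[0, 0, 0.075], [0, 0, 0], -1], [[0, 0, 0.07], [0, 0, 0], -1], [[0, 0, 0], [0, 0, 0], 1], [[0, 0, 0], [0, 0, 0], 1], [[0, 0, 0], [0, 0, 0], 1], [[0, 0, 0], [0, 0, 0], 1], [[0, 0, 0], [0, 0, 0], 1]], force=10)

```text
time: 3.23
tcp_pos: [0.6224, -0.2005, 0.1474]
eef_rot: [0.136, 3.135, -0.002]
ft_force: [-0.4, -0.1, -0.6]
grip_width: 0.666
finger_force: 0.0
```

Emit:
apply_moves(steps=[[[0, 0, 0], [0, 0, 0], 1], [[0, 0, 0], [0, 0, 0], 1], [[0, 0, 0], [0, 0, 0], 1], [[0, 0, 0], [0, 0, 0], 1], [[0, 0, 0], [0, 0, 0], 1], [[0, 0, 0], [0, 0, 0], 1], [[0, 0, 0], [0, 0, 0], 1]])

```text
time: 3.82
tcp_pos: [0.6211, -0.2011, 0.1449]
eef_rot: [0.136, 3.139, -0.002]
ft_force: [-0.2, -2.7, -0.8]
grip_width: 0.255
finger_force: 10.0
```

Emit:
apply_moves(steps=[[[0, 0.015, 0], [0, 0, 0], 1], [[0, 0.025, 0], [0, 0, 0], 1], [[0, 0.03, 0], [0, 0, 0], 1], [[0, 0.03, 0], [0, 0, 0], 1], [[0, 0.03, 0], [0, 0, 0], 1], [[0, 0.03, 0], [0, 0, 0], 1], [[0, 0.03, 0], [0, 0, 0], 1], [[0, 0.03, 0], [0, 0, 0], 1], [[0, 0.02, 0], [0, 0, 0], 1], [[0, 0.01, 0], [0, 0, 0], 1]])

```text
time: 4.65
tcp_pos: [0.6322, -0.101, 0.145]
eef_rot: [0.135, 3.134, -0.003]
ft_force: [5.1, -4.5, -3.7]
grip_width: 0.262
finger_force: 10.0
```

Emit:
apply_moves(steps=[[[0, 0.01, 0], [0, 0, 0], 1], [[0, 0.01, 0], [0, 0, 0], 1], [[0, 0.005, 0], [0, 0, 0], 1], [[0, 0.005, 0], [0, 0, 0], 1], [[0, 0, 0], [0, 0, 0], 1]])

```text
time: 5.07
tcp_pos: [0.6335, -0.0896, 0.145]
eef_rot: [0.136, 3.133, -0.003]
ft_force: [5.2, -3.4, -2.3]
grip_width: 0.259
finger_force: 10.0
```

Emit:
apply_moves(steps=[[[0, 0.005, 0], [0, 0, 0], 1], [[0, 0.005, 0], [0, 0, 0], 1], [[0, 0.005, 0], [0, 0, 0], 1], [[0, 0, 0], [0, 0, 0], 1]])

```text
time: 5.4
tcp_pos: [0.6334, -0.0895, 0.1449]
eef_rot: [0.134, 3.134, -0.019]
ft_force: [3.5, -16.4, -3.5]
grip_width: 0.261
finger_force: 10.0
```

Emit:
apply_moves(steps=[[[0, 0.002, 0], [0, 0, 0], 1], [[0, 0, 0], [0, 0, 0], 1], [[0, 0, 0], [0, 0, 0], -0.2], [[0, 0, 0], [0, 0, 0], -0.2], [[0, 0, 0], [0, 0, 0], -0.2], [[0, 0, 0], [0, 0, 0], -0.2], [[0, 0, -0.07], [0, 0, 0], -0.2], [[0, 0, -0.08], [0, 0, 0], -0.2], [[0, 0, -0.08], [0, 0, 0], -0.2], [[0, 0, -0.06], [0, 0, 0], -0.2]])

```text
time: 6.23
tcp_pos: [0.6317, -0.0811, 0.2637]
eef_rot: [0.135, 3.136, 0.001]
ft_force: [-0.5, -0.1, -0.3]
grip_width: 0.6
finger_force: 0.0
```

Emit:
apply_moves(steps=[[[0.057, 0.083, 0], [0, 0, 0], -0.2], [[0.057, 0.083, 0], [0, 0, 0], -0.2], [[0.057, 0.083, 0], [0, 0, 0], -0.2], [[0.057, 0.083, 0], [0, 0, 0], -0.2], [[0.057, 0.083, 0], [0, 0, 0], -0.2], [[0.057, 0.083, 0], [0, 0, 0], -0.2], [[0.057, 0.083, 0], [0, 0, 0], -0.2], [[0.057, 0.083, 0], [0, 0, 0], -0.2], [[0.057, 0.083, 0], [0, 0, 0], -0.2], [[0, 0, 0], [0, 0, 0], -0.2]])

```text
time: 7.07
tcp_pos: [0.4487, 0.2393, 0.2612]
eef_rot: [-0.125, -3.136, -0.006]
ft_force: [0.5, -0.4, -0.0]
grip_width: 0.598
finger_force: 0.0
```

Run:
```python
from plant import *
from h import *
o={}
for n in("scene","side","wrist"):
    s=snapshot(n); np.savez(f"pics/{n}2.npz",**s); o[n]=s
st=sense();print(st["tcp_pos"],st["eef_rot"],st["grip_width"])
w=o["wrist"]["frame"][:,:,::-1]
for n,p in dict(pin=(.4155,.309,.103),fork=(.5345,-.077,.068)).items(): print(n,proj(o["wrist"],p,True).round(1))
def c(im,x,y,ww,h,k): return cv2.resize(im[y:y+h,x:x+ww],(ww*k,h*k),interpolation=cv2.INTER_CUBIC)
a=np.hstack([c(o["scene"]["frame"][:,:,::-1],245,205,80,40,5),c(o["side"]["frame"][:,:,::-1],280,180,80,40,5)])
cv2.imwrite("pics/c2.png",np.vstack([a,cv2.resize(w,(640,400))[:, :].copy() if 0 else np.hstack([w,np.zeros((400,160,3),np.uint8)])]))
```

```text
[0.45251811 0.23380726 0.26102446] [ 1.33443785e-01  3.13872870e+00 -3.44357800e-04] 0.6016877220664578
pin [386.7 142.3]
fork [135.2 241.5]
```

View pics/c2.png

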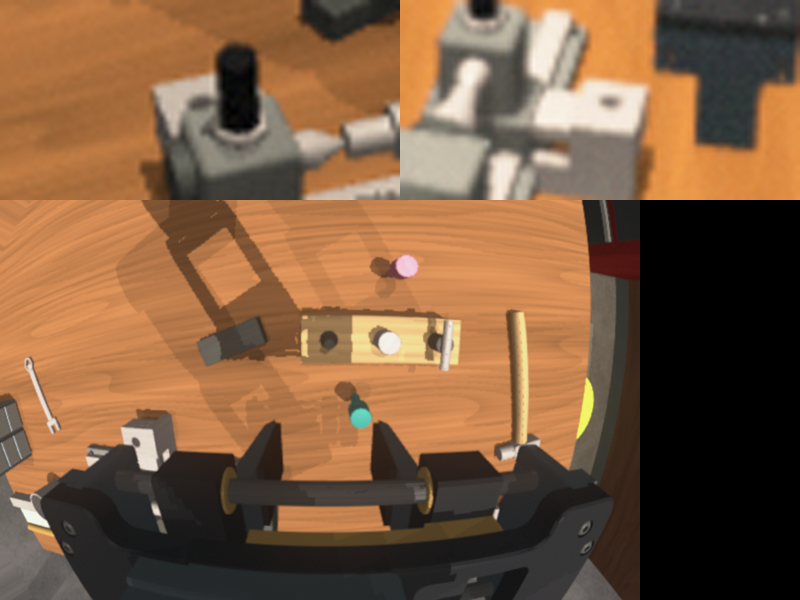

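The top crops show the tailstock home: the lug is in the fork and its centre meets the shaft. Wrist view: the pin top is at (389,142), between the punch (329,140) and the T-key (445,145).

```bash
cat >> h.py <<'E'
def load(n):
    s=np.load(n); return {k:s[k] for k in s}
def mv(p,q,ang):
    a=np.radians(ang); y=np.array([np.cos(a),np.sin(a)]);x=np.array([-y[1],y[0]])
    d=np.subtract(q,p); return np.array([d[:2]@x,d[:2]@y,-d[2]])/.4
E
python3 - <<'E'
from h import *
s=load("pics/wrist2.npz");S=load("pics/scene2.npz");D=load("pics/side2.npz")
f=s["frame"].astype(int);m=((f.min(2)>185)&(f.max(2)-f.min(2)<25)).astype(np.uint8)[125:162,370:412]
n,l,st,c=cv2.connectedComponentsWithStats(m);k=1+st[1:,4].argmax();p=c[k]+[370,125];print(p,st[k])
P=plane(s,*p,.103,True);print(P,proj(S,P),proj(D,P))
for q,nm in((S,"s"),(D,"d")):
    u,v=proj(q,P).round().astype(int);f=q["frame"].astype(int)[v-9:v+10,u-12:u+13];m=((f.min(2)>150)&(f.max(2)-f.min(2)<35)).astype(np.uint8);print(m)
print("wrist fork?",plane(s,*proj(s,(.5345,-.077,.068),True),.068,True))
st=[.45252,.23381,.26102]; print(mv(st,[P[0],P[1],.15],85.1))
E
```

```text
[389.20809249 142.7716763 ] [  9   8  21  21 346]
[0.41622786 0.31195465 0.103     ] [374.71695269 169.42056294] [352.33235224 267.28102822]
[[0 0 0 0 0 0 0 0 0 0 0 0 0 0 0 0 0 0 0 0 0 0 0 0 0]
 [0 0 0 0 0 0 0 0 0 0 0 0 0 0 0 0 0 0 0 0 0 0 0 0 0]
 [0 0 0 0 0 0 0 0 0 0 0 0 0 0 0 0 0 0 0 0 0 0 0 0 0]
 [0 0 0 0 0 0 0 0 0 0 0 0 0 0 0 0 0 0 0 0 0 0 0 0 0]
 [0 0 0 0 0 0 0 0 0 0 0 0 0 0 0 0 0 0 0 0 0 0 0 0 0]
 [0 0 0 0 0 0 0 0 0 0 0 0 0 0 0 0 0 0 0 0 0 0 0 0 0]
 [0 0 0 0 0 0 0 0 0 0 0 0 0 0 0 0 0 0 0 0 0 0 0 0 0]
 [0 0 0 0 0 0 0 0 0 0 0 0 0 0 0 0 0 0 0 0 0 0 0 0 0]
 [0 0 0 0 0 0 0 0 0 0 0 0 0 0 0 0 0 0 0 0 0 0 0 0 0]
 [0 0 0 0 0 0 0 0 0 1 1 1 1 1 0 0 0 0 0 0 0 0 0 0 0]
 [0 0 0 0 0 0 0 0 0 1 1 1 1 1 1 0 0 0 0 0 0 0 0 0 0]
 [0 0 0 0 0 0 0 0 0 0 0 1 0 0 0 0 0 0 0 0 0 0 0 0 0]
 [0 0 0 0 0 0 0 0 0 0 0 0 0 0 0 0 0 0 0 0 0 0 0 0 0]
 [0 0 0 0 0 0 0 0 0 0 0 0 0 0 0 0 0 0 0 0 0 0 0 0 0]
 [0 0 0 0 0 0 0 0 0 0 0 0 0 0 0 0 0 0 0 0 0 0 0 0 0]
 [0 0 0 0 0 0 0 0 0 0 0 0 0 0 0 0 0 0 0 0 0 0 0 0 0]
 [0 0 0 0 0 0 0 0 0 0 0 0 0 0 0 0 0 0 0 0 0 0 0 0 0]
 [0 0 0 0 0 0 0 0 0 0 0 0 0 0 0 0 0 0 0 0 0 0 0 0 0]
 [0 0
[... 429 characters left out ...]
 0 0 0 0 0 0 0 1 1 1 1 0 0 0 0 0 0 0 0 0 0]
 [0 0 0 0 0 0 0 0 0 0 1 1 1 1 1 1 1 0 0 0 0 0 0 0 0]
 [0 0 0 0 0 0 0 0 0 0 1 1 1 1 1 1 1 0 0 0 0 0 0 0 0]
 [0 0 0 0 0 0 0 0 0 0 1 1 1 1 1 1 1 0 0 0 0 0 0 0 0]
 [0 0 0 0 0 0 0 0 0 0 1 1 1 1 1 1 0 0 0 0 0 0 0 0 0]
 [0 0 0 0 0 0 0 0 0 0 0 0 1 1 1 1 0 0 0 0 0 0 0 0 0]
 [0 0 0 0 0 0 0 0 0 0 0 0 0 0 0 0 0 0 0 0 0 0 0 0 0]
 [0 0 0 0 0 0 0 0 0 0 0 0 0 0 0 0 0 0 0 0 0 0 0 0 0]
 [0 0 0 0 0 0 0 0 0 0 0 0 0 0 0 0 0 0 0 0 0 0 0 0 0]
 [0 0 0 0 0 0 0 0 0 0 0 0 0 0 0 0 0 0 0 0 0 0 0 0 0]
 [0 0 0 0 0 0 0 0 0 0 0 0 0 0 0 0 0 0 0 0 0 0 0 0 0]
 [0 0 0 0 0 0 0 0 0 0 0 0 0 0 0 0 0 0 0 0 0 0 0 0 0]]
wrist fork? [ 0.5345 -0.077   0.068 ]
[0.10708595 0.18689772 0.27755   ]
```

Emit:
apply_moves(steps=[[[0.036, 0.062, 0], [0, 0, 0], -0.2], [[0.036, 0.062, 0], [0, 0, 0], -0.2], [[0.035, 0.061, 0.0], [0, 0, 0], -0.2], [[0, 0, 0.09], [0, 0, 0], -0.2], [[0, 0, 0.09], [0, 0, 0], -0.2], [[0, 0, 0.09], [0, 0, 0], -0.2], [[0, 0, 0], [0, 0, 0], -0.2], [[0, 0, 0], [0, 0, 0], -0.2]], force=30)

```text
time: 7.88
tcp_pos: [0.4167, 0.3093, 0.152]
eef_rot: [-0.139, -3.135, 0.004]
ft_force: [-0.0, -0.3, 0.8]
grip_width: 0.599
finger_force: 0.0
```

Run:
```python
from plant import *
from h import *
s=snapshot("wrist"); np.savez("pics/wrist3.npz",**s)
st=sense();print(st["tcp_pos"],st["eef_rot"])
f=s["frame"].astype(int);p0=proj(s,(.416,.311,.103),True);print(p0)
u,v=p0.round().astype(int);r=45
m=((f.min(2)>175)&(f.max(2)-f.min(2)<30)).astype(np.uint8)[v-r:v+r,u-r:u+r]
n,l,t,c=cv2.connectedComponentsWithStats(m);k=1+t[1:,4].argmax();p=c[k]+[u-r,v-r];print(p,t[k],plane(s,*p,.103,True))
P=plane(s,*p,.103,True);print(mv(st["tcp_pos"],[P[0],P[1],.072],85.1))
```

```text
[0.4181005  0.31054093 0.15404672] [1.39063103e-01 3.13762085e+00 1.04231408e-03]
[327.15374475 206.9817536 ]
[322.52066116 199.32231405] [ 35  31  13  13 121] [0.40902686 0.30778132 0.103     ]
[ 0.02201191 -0.00881142  0.2051168 ]
```

Run:
```python
from h import *
s=load("pics/wrist3.npz")
cv2.imwrite("pics/c3.png",cv2.resize(s["frame"][130:290,220:440,::-1],(660,480),interpolation=cv2.INTER_CUBIC))
```

```text
(no output)
```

View pics/c3.png

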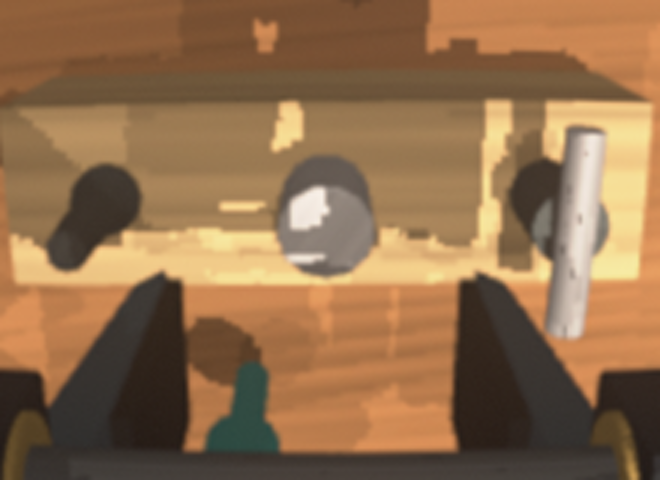

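The pin's top disc is at (328.7,206), midway between the fingers, with the punch and T-key clear of both of them. I'll descend and grip.

Emit:
apply_moves(steps=[[[0.005, 0.003, 0.07], [0, 0, 0], -0.2], [[0, 0, 0.07], [0, 0, 0], -0.2], [[0, 0, 0.06], [0, 0, 0], -0.2], [[0, 0, 0], [0, 0, 0], -0.2], [[0, 0, 0], [0, 0, 0], 1], [[0, 0, 0], [0, 0, 0], 1], [[0, 0, 0], [0, 0, 0], 1], [[0, 0, 0], [0, 0, 0], 1], [[0, 0, 0], [0, 0, 0], 1], [[0, 0, 0], [0, 0, 0], 1]], force=30)

```text
time: 8.77
tcp_pos: [0.4158, 0.3127, 0.0745]
eef_rot: [0.136, 3.136, 0.002]
ft_force: [-0.0, -1.6, 5.7]
grip_width: 0.289
finger_force: 30.0
```

Emit:
apply_moves(steps=[[[0, 0, 0], [0, 0, 0], 1], [[0, 0, 0], [0, 0, 0], 1], [[0, 0, 0], [0, 0, 0], 1]])

```text
time: 9.02
tcp_pos: [0.4159, 0.3127, 0.0745]
eef_rot: [0.136, 3.136, 0.002]
ft_force: [0.4, -1.7, 6.9]
grip_width: 0.291
finger_force: 30.0
```

Emit:
apply_moves(steps=[[[0, 0, -0.04], [0, 0, 0], 1], [[0, 0, -0.06], [0, 0, 0], 1], [[0, 0, -0.07], [0, 0, 0], 1], [[0, 0, -0.08], [0, 0, 0], 1], [[0, 0, -0.07], [0, 0, 0], 1], [[-0.034, -0.086, 0], [0, 0, 0], 1], [[-0.034, -0.086, 0], [0, 0, 0], 1], [[-0.034, -0.086, 0], [0, 0, 0], 1], [[-0.034, -0.086, 0], [0, 0, 0], 1], [[-0.034, -0.086, 0], [0, 0, 0], 1]])

```text
time: 9.85
tcp_pos: [0.4676, 0.1336, 0.2012]
eef_rot: [0.135, 3.138, 0.001]
ft_force: [1.2, -0.2, -1.8]
grip_width: 0.291
finger_force: 30.0
```

Emit:
apply_moves(steps=[[[-0.034, -0.086, 0], [0, 0, 0], 1], [[-0.034, -0.086, 0], [0, 0, 0], 1], [[-0.034, -0.086, 0], [0, 0, 0], 1], [[-0.034, -0.086, 0], [0, 0, 0], 1], [[-0.034, -0.086, 0], [0, 0, 0], 1], [[-0.034, -0.086, 0], [0, 0, 0], 1], [[0, 0, 0], [0, 0, 0], 1], [[0, 0, 0], [0, 0, 0], 1], [[0, 0, 0], [0, 0, 0], 1]])

```text
time: 10.6
tcp_pos: [0.5306, -0.0772, 0.2007]
eef_rot: [-0.137, -3.138, -0.002]
ft_force: [0.2, 0.6, -1.4]
grip_width: 0.287
finger_force: 30.0
```

Run:
```python
from plant import *
from h import *
st=sense();print(st["tcp_pos"],st["eef_rot"],st["grip_width"],st["finger_force"]);T=st["tcp_pos"];o={}
for n in("scene","side","wrist"):
    s=snapshot(n); np.savez(f"pics/{n}4.npz",**s);o[n]=s
def c(im,x,y,ww,h,k): return cv2.resize(im[y:y+h,x:x+ww,::-1],(ww*k,h*k),interpolation=cv2.INTER_CUBIC)
for n in o: print(n,[proj(o[n],p,n=="wrist").round(1).tolist() for p in ((.5345,-.077,.068),T,T-[0,0,.0675])])
a=np.hstack([c(o["scene"]["frame"],250,175,80,80,5),c(o["side"]["frame"],280,140,80,80,5)])[:400]
b=c(o["wrist"]["frame"],220,150,200,100,4)[:200]
b=cv2.resize(o["wrist"]["frame"][130:230,120:520,::-1],(800,200))
cv2.imwrite("pics/c4.png",np.vstack([a,b]))
print(mv(T,[.5345,-.077,.2],84.9))
```

```text
[ 0.53060612 -0.07723275  0.20066276] [-1.37162640e-01 -3.13757514e+00 -1.54964329e-03] 0.2865382075630907 29.98892068862915
scene [[284.9, 225.0], [282.3, 189.6], [283.4, 207.8]]
side [[321.1, 200.4], [323.2, 170.7], [322.6, 186.2]]
wrist [[325.1, 186.3], [323.8, 230.9], [324.2, 201.0]]
[-0.00964443  0.00144492  0.00165691]
```

View pics/c4.png

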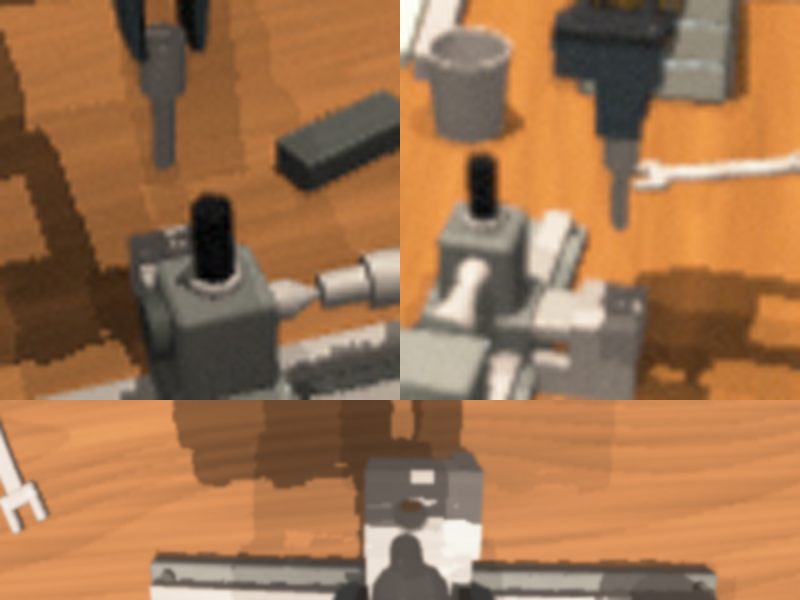

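Pin is held upright above the fork. Foot at scene (282.2,206.8), side (323.6,184.2) and wrist (322.5,203). Fork hole at wrist (325,183.5).

Run:
```python
from h import *
S=load("pics/scene4.npz");D=load("pics/side4.npz");W=load("pics/wrist4.npz")
print("foot",tri([ray(S,282.2,206.8),ray(D,323.6,184.2)]))
print("fork",tri([ray(S,284.6,225.1),ray(D,321.6,200)]))
g=W["frame"].astype(int)
print("wrist hole zone R-B,  red");x=g[174:196,312:340];print((x[:,:,0]))
print(g[192:212,310:336].max(2))
print("hole",plane(W,325,183.5,.068,True))
# shank left/right edges per row in scene & side
for n,s,r,c0 in(("scene",S,range(194,210,2),283),("side",D,range(170,190,2),323)):
    f=s["frame"].astype(int)
    for v in r: print(n,v,(f[v,c0-8:c0+9,0]-f[v,c0-8:c0+9,2]).tolist())
```

```text
foot [ 0.52847276 -0.08123668  0.13831061]
fork [ 0.53343431 -0.07840241  0.06827227]
wrist hole zone R-B,  red
[[102 102 103 103 103 103 103 104 104 104 104 104 104 103 103 104 104 104
  104 105 105 105 105 105 105 106 106 105]
 [103 103 102 103 103 103 103 104 104 104 103 104 103 104 104 103 104 104
  103 105 104 105 105 105 105 106 105 106]
 [104 104 103 103 103 104 103 103 103 104 104 104 104 104 103 103 103 103
  103 104 104 104 105 104 105 105 104 105]
 [103 103 104 104 104 103 104 104 104 104 105 104 104 105 105 105 106 106
  108 107 104 104 104 104 103 104 105 105]
 [104 103 104 104 105 104 105 104 104 103 104 105 111 117 119 123 129 138
  145 138 113 104 104 105 105 105 105 106]
 [103 104 103 104 105 104 104 104 103 100  98 103 118 132 139 146 159 178
  195 189 151 133 134 135 135 132 116 107]
 [105 105 107 105 104 103 102 100  97  94  94  95 105 115 119 124 133 150
  176 197 198 199 200 197 192 181 139 111]
 [118 117 118 113 106 103  99  95  93  91  91  92  93  95  95  97  99 107
  133 171 203 219 222 207 185 170 133 109]
 [127 128 127 120 107 101  97  93  92  91  92  92  9
[... 4653 characters left out ...]
8, 160, 160, 155, 145, 119, 58, 20, 18, 20, 31, 36, 41, 37, 27, 25]
side 176 [161, 164, 162, 160, 154, 153, 135, 72, 21, 20, 49, 84, 56, 52, 41, 30, 22]
side 178 [164, 161, 161, 157, 155, 156, 129, 54, 17, 21, 62, 131, 118, 117, 117, 122, 122]
side 180 [159, 159, 160, 159, 157, 153, 135, 56, 19, 22, 69, 147, 157, 154, 153, 157, 156]
side 182 [159, 162, 161, 157, 156, 156, 137, 56, 19, 23, 75, 150, 155, 158, 152, 155, 157]
side 184 [116, 137, 151, 156, 160, 157, 145, 77, 25, 29, 84, 149, 155, 155, 156, 159, 158]
side 186 [22, 36, 94, 153, 161, 162, 159, 150, 127, 131, 148, 155, 154, 157, 159, 157, 157]
side 188 [26, 28, 92, 157, 160, 160, 157, 160, 161, 156, 155, 151, 154, 158, 154, 155, 154]
```

Emit:
apply_moves(steps=[[[-0.011, 0.007, 0.0], [0, 0, 0], 1], [[0, 0, 0.05], [0, 0, 0], 1], [[0, 0, 0.05], [0, 0, 0], 1], [[0, 0, 0.05], [0, 0, 0], 1], [[0, 0, 0], [0, 0, 0], 1], [[0, 0, 0], [0, 0, 0], 1], [[0, 0, 0], [0, 0, 0], 1]])

```text
time: 11.33
tcp_pos: [0.5367, -0.0748, 0.1421]
eef_rot: [0.135, 3.137, -0.0]
ft_force: [-0.2, 0.6, -0.9]
grip_width: 0.289
finger_force: 30.0
```

```bash
cat > look.py <<'E'
import sys
from plant import *
from h import *
k=sys.argv[1]
st=sense();T=st["tcp_pos"];print(T,st["eef_rot"],st["ft_force"],st["grip_width"]);o={}
for n in("scene","side","wrist"):
    s=snapshot(n); np.savez(f"pics/{n}{k}.npz",**s);o[n]=s
F=np.array((.535,-.077,.068))
for n in o: print(n,[proj(o[n],p,n=="wrist").round(1).tolist() for p in (F,T,T-[0,0,.0625])])
def c(s,n,w,h,kk):
    u,v=proj(s,F,n=="wrist").round().astype(int)-[w//2,h//2+5]; print(n,"crop",u,v)
    return cv2.resize(s["frame"][v:v+h,u:u+w,::-1],(w*kk,h*kk),interpolation=cv2.INTER_CUBIC)
a=np.hstack([c(o["scene"],"scene",40,30,10),c(o["side"],"side",40,30,10)])
b=c(o["wrist"],"wrist",100,50,6)[:300]
cv2.imwrite(f"pics/c{k}.png",np.vstack([a,np.hstack([b,np.zeros((300,200,3),np.uint8)])]))
E
python3 look.py 5
```

```text
[ 0.53673562 -0.07483996  0.14213333] [ 1.34907654e-01  3.13653414e+00 -1.17611179e-04] [-0.19140893  0.56242398 -0.86964639] 0.288615911313328
scene [[285.0, 225.1], [284.7, 206.4], [285.7, 222.4]]
side [[321.0, 200.4], [321.0, 184.5], [320.6, 198.2]]
wrist [[323.0, 196.7], [325.4, 230.6], [325.5, 202.3]]
scene crop 265 205
side crop 301 180
wrist crop 273 167
```

View pics/c5.png

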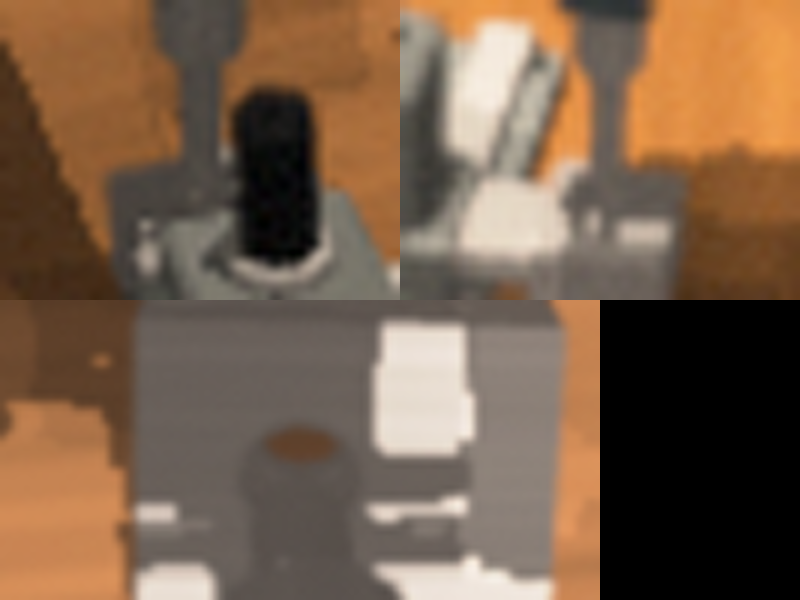

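Wrist crop: brown hole showing at (323,191), partly covered by the foot; both are centred near column 323. The contrast is low, so I'll enhance it.

Run:
```python
from h import *
W=load("pics/wrist5.npz")
x=W["frame"][180:225,300:348,::-1].astype(float)
y=np.clip((x-60)*4.5,0,255).astype(np.uint8)
cv2.imwrite("pics/e5.png",cv2.resize(y,None,fx=12,fy=12,interpolation=cv2.INTER_CUBIC))
```

```text
(no output)
```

View pics/e5.png

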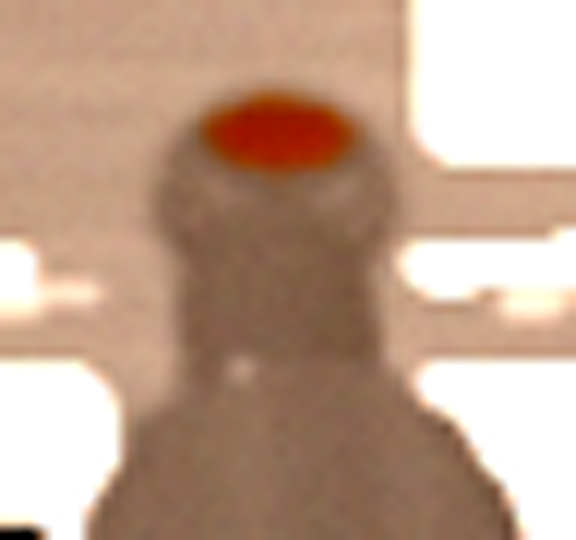

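The enhanced crop shows the hole centred at (322.9,196.7) and the shank centred at column 323.2. The scene and side shank columns (284.7 and 321.8) match the hole there too (284.6 and 321.6), so the pin is aligned. I'll descend gently while watching the force.

Emit:
apply_moves(steps=[[[0, 0, 0.01], [0, 0, 0], 1], [[0, 0, 0.01], [0, 0, 0], 1], [[0, 0, 0.01], [0, 0, 0], 1], [[0, 0, 0.01], [0, 0, 0], 1], [[0, 0, 0], [0, 0, 0], 1]])

```text
time: 11.9
tcp_pos: [0.5349, -0.0752, 0.1238]
eef_rot: [-0.136, -3.136, -0.001]
ft_force: [-0.6, -0.0, -0.7]
grip_width: 0.29
finger_force: 30.0
```

Emit:
apply_moves(steps=[[[0, 0, 0.01], [0, 0, 0], 1], [[0, 0, 0.01], [0, 0, 0], 1], [[0, 0, 0.01], [0, 0, 0], 1], [[0, 0, 0.01], [0, 0, 0], 1], [[0, 0, 0], [0, 0, 0], 1]])

```text
time: 12.32
tcp_pos: [0.535, -0.0752, 0.1079]
eef_rot: [-0.136, -3.137, -0.0]
ft_force: [-1.0, -0.2, -1.3]
grip_width: 0.287
finger_force: 30.0
```

Emit:
apply_moves(steps=[[[0, 0, 0.01], [0, 0, 0], 1], [[0, 0, 0.01], [0, 0, 0], 1], [[0, 0, 0.01], [0, 0, 0], 1], [[0, 0, 0.01], [0, 0, 0], 1], [[0, 0, 0], [0, 0, 0], 1]])

```text
time: 12.73
tcp_pos: [0.535, -0.0752, 0.0919]
eef_rot: [-0.136, -3.137, -0.0]
ft_force: [-0.4, -0.3, -1.1]
grip_width: 0.287
finger_force: 30.0
```

Emit:
apply_moves(steps=[[[0, 0, 0.01], [0, 0, 0], 1], [[0, 0, 0.01], [0, 0, 0], 1], [[0, 0, 0.01], [0, 0, 0], 1], [[0, 0, 0.005], [0, 0, 0], 1], [[0, 0, 0], [0, 0, 0], 1]])

```text
time: 13.15
tcp_pos: [0.5353, -0.0755, 0.0783]
eef_rot: [-0.136, -3.138, 0.0]
ft_force: [-0.1, -2.2, -1.9]
grip_width: 0.286
finger_force: 30.0
```

Emit:
apply_moves(steps=[[[0, 0, 0.005], [0, 0, 0], 1], [[0, 0, 0.003], [0, 0, 0], 1], [[0, 0, 0], [0, 0, 0], 1]])

```text
time: 13.4
tcp_pos: [0.5364, -0.0757, 0.0776]
eef_rot: [0.136, 3.136, -0.001]
ft_force: [-2.9, -1.7, 8.4]
grip_width: 0.289
finger_force: 30.0
```

The head is seated: contact came at TCP z 0.0776, and the rack offset predicts 0.0775. I'll release and retreat.

Emit:
apply_moves(steps=[[[0, 0, 0], [0, 0, 0], 0.2], [[0, 0, 0], [0, 0, 0], -0.2], [[0, 0, 0], [0, 0, 0], -0.2], [[0, 0, 0], [0, 0, 0], -0.2], [[0, 0, 0], [0, 0, 0], -0.2], [[0, 0, -0.03], [0, 0, 0], -0.2], [[0, 0, -0.07], [0, 0, 0], -0.2], [[0, 0, -0.09], [0, 0, 0], -0.2], [[0, 0, -0.09], [0, 0, 0], -0.2], [[0, 0, -0.09], [0, 0, 0], -0.2]])

```text
time: 14.23
tcp_pos: [0.5353, -0.0751, 0.225]
eef_rot: [-0.136, -3.138, -0.001]
ft_force: [0.7, 0.8, -0.4]
grip_width: 0.602
finger_force: 0.0
```

Emit:
apply_moves(steps=[[[0, 0, -0.06], [0, 0, 0], -0.2], [[0.08, 0, 0], [0, 0, 0], -0.2], [[0.08, 0, 0], [0, 0, 0], -0.2], [[0, 0, 0], [0, 0, 0], -0.2], [[0, 0, 0], [0, 0, 0], -0.2]])

```text
time: 14.65
tcp_pos: [0.4709, -0.0695, 0.2481]
eef_rot: [0.136, 3.138, 0.0]
ft_force: [0.5, 0.4, -0.4]
grip_width: 0.598
finger_force: 0.0
```

Run:
```python
from plant import *
from h import *
o={n:snapshot(n) for n in("scene","side","wrist")}
F=np.array((.535,-.077,.106))
r=[]
for n in o: print(n,proj(o[n],F,n=="wrist").round(1),proj(o[n],F-[0,0,.038],n=="wrist").round(1))
def c(s,n,w,h,k):
    u,v=proj(s,F,n=="wrist").round().astype(int)-[w//2,h//2];u,v=max(u,0),max(v,0);print(n,u,v)
    return cv2.resize(s["frame"][v:v+h,u:u+w,::-1],(w*k,h*k),interpolation=cv2.INTER_CUBIC)
a=np.hstack([c(o["scene"],"scene",50,36,8),c(o["side"],"side",50,36,8)])
b=c(o["wrist"],"wrist",200,75,4)[:300]
x=np.zeros((588,800,3),np.uint8);x[:288]=a;x[288:288+b.shape[0],:b.shape[1]]=b
cv2.imwrite("pics/c6.png",x);print(sense()["tcp_pos"],sense()["ft_force"])
```

```text
scene [284.4 215.6] [285.  225.1]
side [321.3 192.2] [321.  200.4]
wrist [323.9 232.4] [324.  220.7]
scene 259 198
side 296 174
wrist 224 195
[ 0.472808   -0.06978213  0.2476485 ] [-0.05107232  0.04595064  0.46414048]
```

View pics/c6.png

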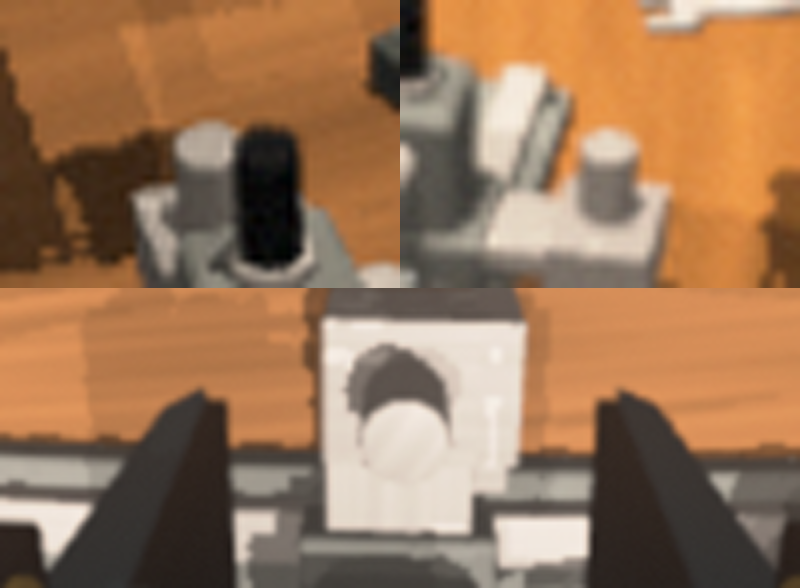

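Side view: the head's top is at (321.6,191.7) against an expected (321.3,192.2), so it is flush and upright on the fork. The gripper is clear, so I'll hand in.

```bash
python3 -c "
from plant import *
print(hand_in())"
```

```text
the job is handed in; nothing more can be done
None
```

The tailstock is fully home against its stop, and the locking pin stands upright through the fork and lug with its head flush on the fork. The gripper is clear, nothing else was touched, and the job is handed in (about 15 s used; no verdict came back).

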